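# Start the bench function test

## Task

Run a test on the repair bench using only the fingertips. Switch on the outlet box by pressing the rocker's raised end, the one with the bar mark, fully down; then press the square key on the tester all the way down and let it come up; then press the long bar key down and keep it down, finishing while you still hold it. Do not press the round key, do not press either of the other keys before the power is on, and pick nothing up: the outlet box and everything else stay where they stand.

Things in the scene. Friction and masses are not known exactly. Their poses are not given: they have to be found in the camera images.
- outlet_box: Loose metal outlet box, 190 (x) x 86 (y) x 55 mm high, 0.9 kg nominal, standing flat on the bench to the robot's right. Origin: centre of its underside; x along its length, z up. On top: a black rocker switch (near its -x end, pivot 45 mm from the origin towards -x and 67 mm above the bench) and two round sockets (+x half). Press from above; it slides if pushed sideways.
- rocker (a joint): The outlet box's rocker switch: a black plate 70 (box x) x 36 (box y) x 8 mm that see-saws about the box's y axis at its middle. 0 = off: the end with the white bar mark (the -x end, nearer the robot) stands up, slope 0.2 rad. 0.4 rad = on: that end fully down. About 2 N pressed near the end moves it; it stays where it is left.
- rocker_bar_end (a point): Point on the rocker's upper face at the middle of its width, 8 mm in from the end with the white bar mark; rides with the rocker. About 80 mm above the bench when off, 69 mm when on.
- console: Fixed function tester, a grey desk case 240 (x) x 310 (y) x 55 mm high to the robot's left. Origin: centre of its underside; x away from the operator, z up. Its flat deck carries the three keys in a row along y, 60 mm nearer the robot than the origin, and a display behind them.
- square_pod: Fixed black base plate, 50 x 50 x 8 mm high, on the tester's deck, carrying the square key. Origin: centre of its underside (on the deck); x and y lie along the plate's sides, z up. The three keys stand in a row 85 mm apart (nominally) across the deck and change places from run to run.
- round_pod: Fixed black base plate, 50 x 50 x 8 mm high, on the tester's deck, carrying the round key. Origin: centre of its underside (on the deck); x and y lie along the plate's sides, z up. The three keys stand in a row 85 mm apart (nominally) across the deck and change places from run to run.
- bar_pod: Fixed black base plate, 76 (x) x 44 (y) x 8 mm high, on the tester's deck, carrying the long bar key. Origin: centre of its underside (on the deck); x and y lie along the plate's sides, x along the bar key's length, z up. The three keys stand in a row 85 mm apart (nominally) across the deck and change places from run to run.
- square_key (a joint): The square key, grey, 30 x 30 mm (it clears the tester). Spring key: 0 = fully up, 0.007 m = fully down; about 1.5 N starts it moving and 5 N takes it to the bottom; it springs back up when let go.
- round_key (a joint): The round key, grey, 32 mm across (not used here). Spring key: 0 = fully up, 0.007 m = fully down; about 1.5 N starts it moving and 5 N takes it to the bottom; it springs back up when let go.
- bar_key (a joint): The long bar key, grey, 62 x 24 mm (it runs the test as long as it is held down). Spring key: 0 = fully up, 0.007 m = fully down; about 1.5 N starts it moving and 5 N takes it to the bottom; it springs back up when let go.
- square_top (a point): Centre of the upper face of the square key; goes down with it. 20 mm above the tester's deck (75 mm above the bench) when up.
- round_top (a point): Centre of the upper face of the round key; goes down with it. 20 mm above the tester's deck (75 mm above the bench) when up.
- bar_top (a point): Centre of the upper face of the bar key; goes down with it. 20 mm above the tester's deck (75 mm above the bench) when up.
- tin: Metal tin, 42 mm across, 34 mm high, on the tester's deck behind the keys. Origin: centre of its underside. Bystander, loose.
- flux_bottle: Small white bottle with black cap, 28 mm across, 62 mm high, between tester and outlet box. Origin: centre of its underside. Bystander, loose.
- screwdriver: Screwdriver, 190 mm long, lying on the bench in front of the tester. Bystander, loose.
- wrench: Wrench, 150 mm long, lying on the bench between the robot and the two devices. Bystander, loose.
- multimeter: Yellow handheld multimeter, 150 x 75 x 34 mm, lying on the bench to the right of the outlet box. Origin: centre of its underside. Bystander, loose.
- brush: Brush, 160 mm long, lying on the bench behind the gap between the two devices. Bystander, loose.
There are look-alikes about, which are no part of the job. What is shaped like the outlet_box but blue is not meant.

How it is judged (in metres and radians):
On the way, in this order (a step that is already met when the one before it is completed fails the run):
1. the rocker is pressed on with the fingers (value of joint rocker above 0.32 rad and contact force between the fingers and outlet_box above 0.5 N), for 0.02 s.
2. with the power on, the square key is pressed down with the fingers (value of joint rocker above 0.32 rad and value of joint square_key above 0.0045 m and contact force between the fingers and square_pod above 0.5 N), for 0.02 s.
3. the square key is let up again (value of joint rocker above 0.32 rad and value of joint square_key below 0.002 m), for 0.05 s.
4. the bar key is pressed down with the fingers (value of joint rocker above 0.32 rad and value of joint bar_key above 0.0045 m and contact force between the fingers and bar_pod above 0.5 N), for 0.1 s.
At the end, for the whole second after the job is handed in: Through the last second fingers hold the bar key over 4.5 of 7 mm down with over 0.5 N; rocker on (over 0.32 of 0.4 rad); square and round keys up (under 2 mm); outlet box flat, within 40 mm of its start, each bystander within 30 mm (all of step 4 and value of joint each of square_key, round_key below 0.002 m and distance of outlet_box from where it was at the start of the episode below 0.04 m and height (world z) of outlet_box below 0.012 m and angle between outlet_box's own z axis and vertical below 0.1 rad and distance of each of tin, flux_bottle, screwdriver, wrench, multimeter, brush from where it was at the start of the episode below 0.03 m); the arm keeps its last pose, push and grip.
It fails at once if the round key is pressed (more than 3.5 mm) (value of joint round_key above 0.0035 m).
It fails at once if a key is pressed (more than 3.5 mm) before the rocker is on (value of joint rocker below 0.3 rad and value of joint any of square_key, bar_key above 0.0035 m).
It fails at once if the square and bar keys are pressed together (more than 3.5 mm) (value of joint each of square_key, bar_key above 0.0035 m).
It fails at once if the outlet box is lifted, tipped or pushed more than 40 mm away (height (world z) of outlet_box above 0.012 m or angle between outlet_box's own z axis and vertical above 0.15 rad or distance of outlet_box from where it was at the start of the episode above 0.04 m).
It fails at once if a bystander is moved more than 30 mm (distance of any of tin, flux_bottle, screwdriver, wrench, multimeter, brush from where it was at the start of the episode above 0.03 m).
It also fails if it takes over 38 s, if anything falls off the work surface, if the arm or the gripper's body presses on something with over 40 N, if the wrist force passes 120 N, or if a joint passes its speed limit or range.

## Robot

A 7-joint arm with a two-finger parallel gripper is mounted at the origin on the work surface. World frame = base frame: x ahead of the robot, y to its left, z up, the work surface at z = 0. Lengths are in mm, angles in rad, forces in N, time in s.
With the tool pointing down it reaches from about 400 to 875 mm from the base axis. Payload 4.4 kg.
Tool frame: the origin (TCP) lies midway between the tips of the shut fingers; the grasp point (between the pads) lies 19 mm behind it (ctrl.grip_point_offset is the distance from the TCP to the grasp point, in mm); z points along the fingers, x is the direction in which the jaws open and shut, and the axes are right-handed (so a half turn about z gives the same grasp; the last joint's range is limited). The gripper opens to 85 mm and grips with 20 to 120 N. Pads are 22 mm wide; open, the fingers measure 114 mm over their backs; the gripper's body (76 mm by 85 mm) begins 54 mm behind the grasp point. The pads swing forward as they close: fully open they stand 13 mm farther back than shut.
Start: joints at [1.069, 0.628, 0.038, 1.517, -0.027, 0.996, -0.02], TCP at [274.416, -589.248, 231.313] pointing down, gripper open.
Joint ranges: [-3.06, 3.06], [-0.37, 2.12], [-1.25, 1.32], [0.18, 2.47], [-1.1, 4.24], [0.23, 1.98], [-2.94, 2.94]. Speed limits (rad/s): [2.57, 2.57, 3.14, 3.14, 3.14, 3.14, 3.14].

## Interface

Orientations are given as [roll, pitch, yaw] about the fixed x, y, z axes, in that order (R = Rz(yaw) Ry(pitch) Rx(roll)).
In Python, from cell import ctrl, viewer gives the robot as it stands.
- The arm moves only by the tool apply_moves, never from a script. Its argument "series" is a list that holds one entry, the list of rows, each a list of 6 numbers: the shift along the tool's x, y, z normalised to -1 to 1, where 1 is 50 mm, then the turn, a rotation vector about the tool's x, y, z normalised to -1 to 1, where 1 is 6 degrees. In form: [[[tx, ty, tz, rx, ry, rz], ...]]. A call has exactly 5 rows; each row shifts and turns the commanded pose from where the row before left it, along the tool's axes as they then stand; what a row does not reach is not made up. A row lasts 1/8 s, in which the tool goes at most 62.5 mm and 10.7 degrees, less where a joint would pass 70% of its speed; a pose out of reach is approached as far as the arm can. A call with a number of a shift or a turn outside -1 to 1 is refused whole. A call with a gripper value outside its range is refused whole. "claw" is the gripper command: -1 is shut, 1 is fully open, values between are in proportion, set as the call begins (left out, the last holds). The fingers move at their own pace and stop on an object; the grip force is fixed at half the most. Time passes only in rows, so rows that do not move let the fingers close, or fill a call up. It gives the time, the measured TCP pose, the force and the opening at its end, in the units of the state.
- ctrl.read_state(): the state, without advancing time (a new reading comes with each control period).
- viewer.get_image(name): name is "side" or "top"; returns the picture (384x512x3 uint8, blue, green, red); there is no depth.
- viewer.camera_info(name): a dict with "K" (3x3 intrinsics, pixels), "R" (3x3) and "t" (3): a world point X has camera coordinates R X + t. Camera axes: x right, y down, z forward; pixel columns grow to the right and rows downward; lengths in mm; the calibration is good to about 2 mm. A picture is of the moment at which its call begins. camera_info takes no time and is no camera call.
- ctrl.finish_job(): hands the job in, once; it reports no verdict.
Trained networks look in the newest picture that a camera, given by its name, has taken for a name from the list of things; names that differ only in an ending like _2 or _b are one class to them, and where a whole thing is asked for, a point or a joint stands for the part that bears it (a point fixed in the world has none). Each returns a list of dicts, best first, with "score" (0 to 1); they miss things now and then, are a little off and sometimes report something else, mostly with a low value. They report only what shows in the picture. A call takes as long as a camera call. They do not tell look-alikes from the thing itself.
- viewer.find_in(camera, label): "location" ([column, row] as shares, 0 to 1, of the picture: columns of its width, rows of its height, amid what is visible of it).
The state is a dict: "clock": time; "qpos": joint angles; "qd": joint speeds; "tau": joint torques, N m; "eef_pos": TCP position; "tool_rot": TCP orientation; "force": force on the tool from outside, world axes, zero at the start; "torque": the same for the moment, N m; "width": finger opening in mm.
Only numpy, scipy, OpenCV 4.12 (cv2) and the standard library are available. Lean on these libraries where they do the work, as an engineer would, in place of code of your own. Each camera call takes 0.05 s, during which the arm holds its last target. There are 200 camera calls.

## Working session

There is one attempt and no reset: what is moved stays moved. The work goes in short steps, Python scripts to look and compute and a tool call to move; the robot and the scene stay as the last step left them, time stands still between calls to the robot, and variables do not carry over. Pictures are saved under pics/ and viewed, about 8 in all and at most 12, crops included, and the job is handed in when it is done.

Besides the shell and the picture viewer there is one more tool, called in YAML: its name, and indented under it one key for each argument. apply_moves: Moves the arm, as the interface text tells. Scaled input: -1 to 1 covers 50 mm each way for a shift and 6 degrees each way for a turn. Its arguments: {"type":"object","properties":{"series":{"type":"array","items":{"type":"array","items":{"type":"array","items":{"type":"number"}}}},"claw":{"type":"number"}},"required":["series"]}

```bash
mkdir -p pics; cat > h.py <<'E'
import numpy as np, cv2
from cell import ctrl, viewer
def ray(cam,u,v,z):
    c=viewer.camera_info(cam);K=np.array(c["K"]);R=np.array(c["R"]);t=np.array(c["t"]).ravel()
    d=R.T@np.linalg.solve(K,[u,v,1]);o=-R.T@t
    return (o+d*(z-o[2])/d[2]).round(1)
def proj(cam,X):
    c=viewer.camera_info(cam);p=np.array(c["K"])@(np.array(c["R"])@np.array(X,float)+np.array(c["t"]).ravel())
    return (p[:2]/p[2]).round(1)
E
python3 - <<'E'
from h import *
s=ctrl.read_state();print(s)
for c in("top","side"):
    cv2.imwrite(f"pics/{c}1.png",cv2.resize(viewer.get_image(c),None,fx=1.5,fy=1.5,interpolation=cv2.INTER_CUBIC))
for n in["rocker_bar_end","outlet_box","square_top","bar_top","round_top"]:
  for c in("top","side"):
    r=viewer.find_in(c,n);print(n,c,[(np.round(np.array(q["location"])*[512,384],1),round(q["score"],2)) for q in r[:3]])
E
```

```text
{'clock': 0.0, 'qpos': array([ 1.06919941,  0.62933145,  0.03846377,  1.51838828, -0.02695505,
        0.99630834, -0.01997917]), 'qd': array([ 7.72804155e-05, -5.15443196e-05, -6.41061454e-05,  2.03980622e-03,
        4.15007728e-04, -1.27663990e-03, -5.82517217e-04]), 'tau': array([-1.17131763e-04, -5.63395143e+01,  1.22643359e+00, -1.93449301e+01,
        1.09739168e-02,  1.03835689e-02, -1.17087779e-05]), 'eef_pos': array([ 274.11926042, -588.66759907,  230.3925408 ]), 'tool_rot': array([ 3.14151711e+00,  1.91566761e-03, -1.13497230e+00]), 'force': array([ 0.1708109 , -0.62288512,  0.57359116]), 'torque': array([-0.10348844,  0.02691089,  0.02136102]), 'width': 85.42297998761683}
rocker_bar_end top [(array([374.2, 271.9]), 0.72), (array([336.4,  70.9]), 0.58), (array([363.3, 185.7]), 0.57)]
rocker_bar_end side [(array([366.3, 159.9]), 0.75), (array([300.9, 147.7]), 0.72), (array([213.3, 208.7]), 0.69)]
outlet_box top [(array([362.8, 170.7]), 0.96), (array([376.9, 289.4]), 0.71), (array([347.5,  76.5]), 0.6)]
outlet_box side [(array([204.7, 142.5]), 0.66), (array([383.8, 175.3]), 0.61), (array([289.3, 158.4]), 0.56)]
square_top top [(array([163.6, 157.2]), 0.65), (array([137.6, 181.6]), 0.5)]
square_top side [(array([213.7, 287.2]), 0.54), (array([223.4, 256.6]), 0.38)]
bar_top top [(array([169.7, 178.6]), 0.68), (array([169.1, 177.6]), 0.5), (array([164. , 158.4]), 0.42)]
bar_top side [(array([222.5, 260. ]), 0.58)]
round_top top [(array([202.9, 176.8]), 0.48), (array([135.5, 188.9]), 0.46)]
round_top side []
```

View pics/top1.png

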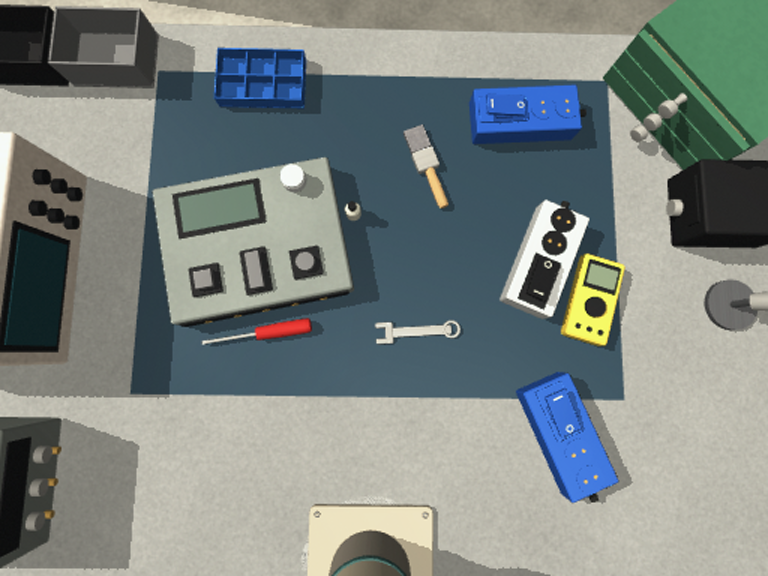

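View pics/side1.png

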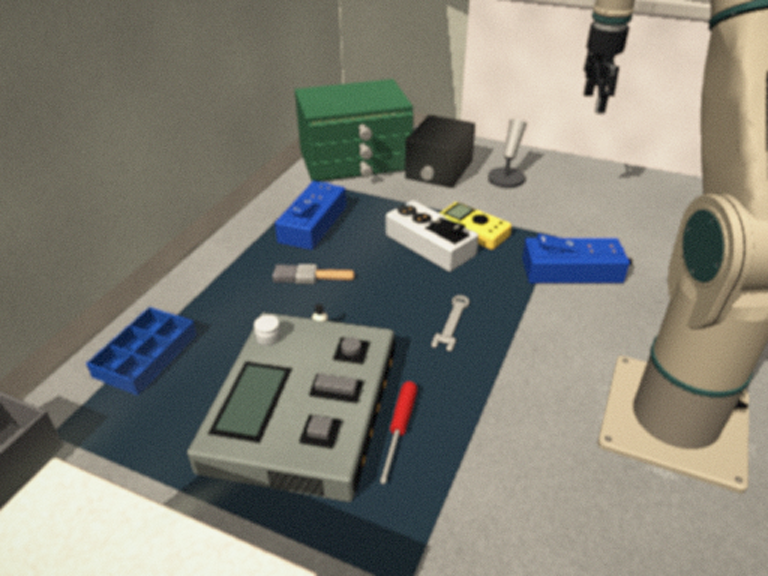

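Candidates for the outlet box in the top view (shown at 1.5x): white box (545,258), blue box (527,113), blue box (568,437). The blue ones are look-alikes, so I choose white. The keys are square at (205,280), bar at (256,270) and round at (306,262). Next is a close crop to check.

```bash
python3 - <<'E'
from h import *
im=viewer.get_image("top")
a=cv2.resize(im[125:220,325:420],(380,380),interpolation=cv2.INTER_CUBIC)
b=cv2.resize(im[150:205,115:230],None,fx=4,fy=4,interpolation=cv2.INTER_CUBIC)
o=np.zeros((380,850,3),np.uint8);o[:,:380]=a;o[:220,385:845]=b
cv2.imwrite("pics/crop.png",o[:,:800] if 0 else cv2.resize(o,(800,358)))
print(proj("top",[274,-589,230]),proj("top",[0,0,0]))
E
```

```text
[542.9 279.8] [246.5 378.9]
```

View pics/crop.png

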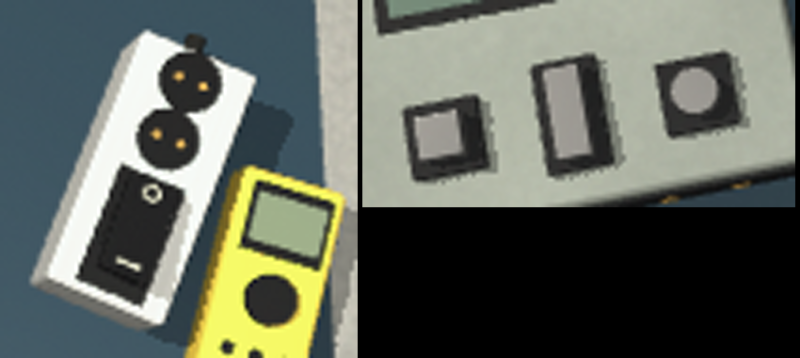

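The crop confirms the white box: black rocker, white bar mark near (359,195) in raw pixels at the lower (near) end, ring at (365,176). Raw key tops are square (134.8,185.6), bar (170.4,179.2) and round (203.1,173.9).

```bash
python3 - <<'E'
from h import *
for n,u,v,z in [("barmark",359,195.1,80),("ring",365.4,176.5,68),("sq",134.8,185.6,75),("bar",170.4,179.2,75),("rnd",203.1,173.9,75)]:
    X=ray("top",u,v,z);print(n,X,proj("side",X)*1.5)
# box top corners in crop
for u,v in[(145,30),(255,75),(160,322),(45,275)]:
    print(ray("top",u/3.765+325,v/3.77+125,55))
s=ctrl.read_state();print(s["eef_pos"],s["tool_rot"],s["clock"])
E
```

```text
barmark [ 455.5 -271.3   80. ] [457.95 226.2 ]
ring [ 504.5 -292.6   68. ] [438.45 220.65]
sq [471.2 283.5  75. ] [321.   422.85]
bar [488.6 196.7  75. ] [337.8  378.45]
rnd [503.3 116.3  75. ] [352.35 342.6 ]
[ 622.3 -295.6   55. ]
[ 591.6 -371.2   55. ]
[ 419.8 -299.3   55. ]
[ 450.3 -222.3   55. ]
[ 274.43494014 -589.2567909   231.36497305] [-3.14153982e+00 -1.02507377e-04 -1.13499620e+00] 0.65
```

apply_moves:
  series:
    - [[-0.71,-0.99,0,0,0,0],[-0.71,-0.99,0,0,0,0],[-0.71,-0.99,0,0,0,0],[-0.71,-0.99,0,0,0,0],[-0.71,-0.99,0.2,0,0,0]]
  claw: -1

```text
clock: 1.27
eef_pos: [425.3, -322.6, 222.2]
tool_rot: [-3.14, -0.002, -1.135]
force: [0.3, 0.8, 0.0]
width: 0.2
```

apply_moves:
  series:
    - [[-0.71,-0.99,0.2,0,0,0],[0,0,0.3,0,0,1],[0,0,0.3,0,0,1],[0,0,0.3,0,0,1],[0,0,0.3,0,0,1]]

```text
clock: 1.9
eef_pos: [454.0, -270.8, 151.1]
tool_rot: [-3.141, -0.0, -1.557]
force: [0.6, 0.3, 0.7]
width: 0.0
```

apply_moves:
  series:
    - [[0,0,0.2,0,0,1],[0,0,0.2,0,0,1],[0,0,0.2,0,0,1],[0,0,0,0,0,1],[0,0,0,0,0,0]]

```text
clock: 2.52
eef_pos: [454.0, -270.8, 121.3]
tool_rot: [-3.141, -0.0, -1.971]
force: [-0.2, 0.0, 0.1]
width: 0.3
```

```bash
python3 - <<'E'
from h import *
a=viewer.get_image("side")[110:200,230:350];b=viewer.get_image("top")[130:220,310:430]
cv2.imwrite("pics/c2.png",np.vstack([cv2.resize(x,(400,300),interpolation=cv2.INTER_CUBIC) for x in(a,b)]))
print(proj("side",[454,-271,121]),proj("side",[454,-271,80]))
E
```

```text
[306.7 139.3] [305.7 150.9]
```

View pics/c2.png

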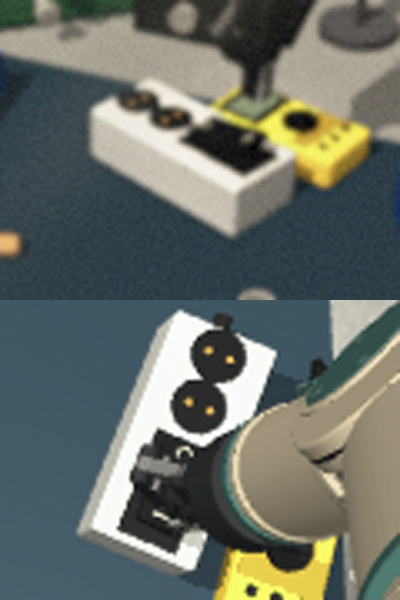

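apply_moves:
  series:
    - [[0,0,0.3,0,0,0],[0,0,0.3,0,0,0],[0,0,0.15,0,0,0],[0,0,0.1,0,0,0],[0,0,0,0,0,0]]

```text
clock: 3.25
eef_pos: [453.6, -270.8, 78.4]
tool_rot: [3.141, -0.0, -1.973]
force: [0.4, -0.9, -0.2]
width: 0.2
```

apply_moves:
  series:
    - [[0,0,0.05,0,0,0],[0,0,0.05,0,0,0],[0,0,0.04,0,0,0],[0,0,0,0,0,0],[0,0,0,0,0,0]]

```text
clock: 3.88
eef_pos: [454.3, -270.9, 71.9]
tool_rot: [-3.141, -0.0, -1.973]
force: [0.1, -0.2, 0.6]
width: -0.3
```

apply_moves:
  series:
    - [[0,0,0.04,0,0,0],[0,0,0.02,0,0,0],[0,0,0.02,0,0,0],[0,0,0,0,0,0],[0,0,0,0,0,0]]

```text
clock: 4.5
eef_pos: [454.2, -271.0, 70.1]
tool_rot: [-3.14, 0.001, -1.973]
force: [-4.5, 4.0, 23.8]
width: -0.1
```

apply_moves:
  series:
    - [[0,0,-0.4,0,0,0],[0,0,-0.6,0,0,0],[0,0,-0.6,0,0,-0.94],[0,0,-0.4,0,0,-0.94],[0,0,0,0,0,-0.94]]

```text
clock: 5.12
eef_pos: [455.5, -271.5, 169.6]
tool_rot: [-3.137, -0.002, -1.674]
force: [0.6, -0.0, -0.1]
width: 0.3
```

apply_moves:
  series:
    - [[0,0,0,0,0,-0.94],[0,0,0,0,0,-0.94],[0,0,0,0,0,-0.94],[0,0,0,0,0,0],[0,0,0,0,0,0]]

```text
clock: 5.75
eef_pos: [454.0, -270.9, 167.8]
tool_rot: [-3.141, -0.0, -1.384]
force: [-0.2, 0.2, 0.5]
width: 0.1
```

```bash
python3 - <<'E'
from h import *
s=ctrl.read_state();print(s["eef_pos"],s["tool_rot"])
y=s["tool_rot"][2];d=np.array([471.2,283.5])-s["eef_pos"][:2]
print(d@[np.cos(y),np.sin(y)],d@[np.sin(y),-np.cos(y)])
a=viewer.get_image("side")[110:200,230:350]
cv2.imwrite("pics/c3.png",cv2.resize(a,(600,450),interpolation=cv2.INTER_CUBIC))
E
```

```text
[ 453.96177915 -270.88839794  167.80027575] [-3.14118918e+00 -2.46392071e-04 -1.38382711e+00]
-541.5223095763673 -119.98850051493824
```

View pics/c3.png

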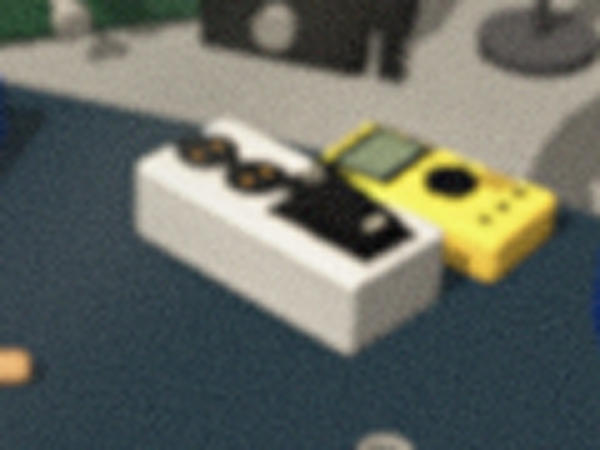

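The bar-mark end (375,222) is now down, the socket end is raised, and the box hasn't moved. On to the square key.

apply_moves:
  series:
    - [[-0.98,-0.22,0,0,0,0],[-0.98,-0.22,0,0,0,0],[-0.98,-0.22,0,0,0,0],[-0.98,-0.22,0,0,0,0],[-0.98,-0.22,0,0,0,0]]

```text
clock: 6.42
eef_pos: [462.1, -18.2, 168.0]
tool_rot: [-3.141, -0.0, -1.383]
force: [1.3, -0.2, 0.0]
width: 0.0
```

apply_moves:
  series:
    - [[-0.98,-0.22,0,0,0,0],[-0.98,-0.22,0,0,0,0],[-0.98,-0.22,0,0,0,0],[-0.98,-0.22,0,0,0,0],[-0.98,-0.22,0,0,0,0]]

```text
clock: 7.05
eef_pos: [470.0, 233.0, 167.9]
tool_rot: [-3.141, -0.0, -1.383]
force: [0.7, -0.5, 0.4]
width: 0.2
```

apply_moves:
  series:
    - [[-0.98,-0.22,0,0,0,0],[0,0,0.6,0,0,0],[0,0,0.6,0,0,0],[0,0,0,0,0,0],[0,0,0,0,0,0]]

```text
clock: 7.68
eef_pos: [472.2, 281.5, 108.6]
tool_rot: [-3.14, 0.0, -1.383]
force: [0.3, -0.5, -0.5]
width: 0.0
```

```bash
python3 - <<'E'
from h import *
s=ctrl.read_state();print(s["eef_pos"],s["tool_rot"])
y=s["tool_rot"][2];d=np.array([471.2,283.5])-s["eef_pos"][:2]
print(d@[np.cos(y),np.sin(y)],d@[np.sin(y),-np.cos(y)])
a=viewer.get_image("side")[200:320,150:310];b=viewer.get_image("top")[140:220,110:230]
cv2.imwrite("pics/c4.png",np.hstack([cv2.resize(a,(400,300),interpolation=cv2.INTER_CUBIC),cv2.resize(b,(400,300)[:1]+(300,),interpolation=cv2.INTER_CUBIC)]))
E
```

```text
[472.1845621  281.51417571 108.60688863] [-3.14036532e+00  2.70798865e-04 -1.38280953e+00]
-2.1348354249546837 0.5961026435918103
```

View pics/c4.png

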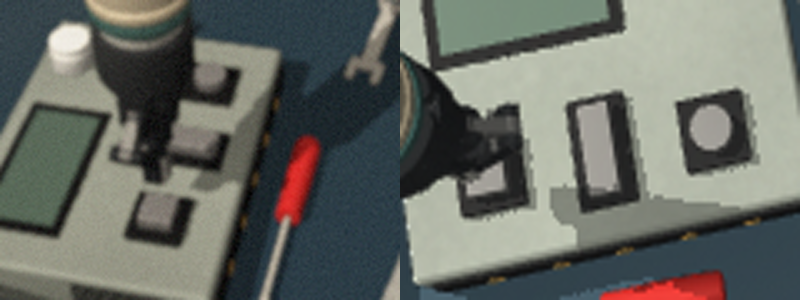

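Side view: the tip (155,175) is above the square key (155,210), consistent with the projection. Pressing it now.

apply_moves:
  series:
    - [[-0.04,0,0.3,0,0,0],[0,0,0.3,0,0,0],[0,0,0.1,0,0,0],[0,0,0.06,0,0,0],[0,0,0,0,0,0]]

```text
clock: 8.4
eef_pos: [470.4, 283.1, 69.7]
tool_rot: [3.14, -0.0, -1.382]
force: [-2.4, 0.5, 4.4]
width: -0.2
```

apply_moves:
  series:
    - [[0,0,0.05,0,0,0],[0,0,0.02,0,0,0],[0,0,0.02,0,0,0],[0,0,0,0,0,0],[0,0,0,0,0,0]]

```text
clock: 9.02
eef_pos: [470.6, 283.2, 67.7]
tool_rot: [3.141, 0.001, -1.382]
force: [-7.3, -2.8, 24.8]
width: 0.0
```

Bottomed at 25 N. Lifting, then over to the bar key (tx +88 mm, ty -1 mm).

apply_moves:
  series:
    - [[0,0,-0.4,0,0,0],[0,0,-0.6,0,0,0],[0,0,0,0,0,0],[0.88,0,0,0,0,0],[0.88,-0.02,0,0,0,0]]

```text
clock: 9.65
eef_pos: [488.7, 196.4, 114.6]
tool_rot: [-3.141, -0.0, -1.38]
force: [1.4, -1.8, 0.2]
width: 0.2
```

```bash
python3 - <<'E'
from h import *
s=ctrl.read_state();print(s["eef_pos"],s["force"])
a=viewer.get_image("side")[200:320,150:310];b=viewer.get_image("top")[140:220,110:230]
cv2.imwrite("pics/c5.png",np.hstack([cv2.resize(x,(400,300),interpolation=cv2.INTER_CUBIC) for x in(a,b)]))
print(proj("side",s["eef_pos"]),proj("side",[488.6,196.7,75]))
E
```

```text
[488.73010855 196.38448676 114.56000586] [ 1.43195623 -1.75247529  0.16080115]
[224.4 239.9] [225.2 252.3]
```

View pics/c5.png

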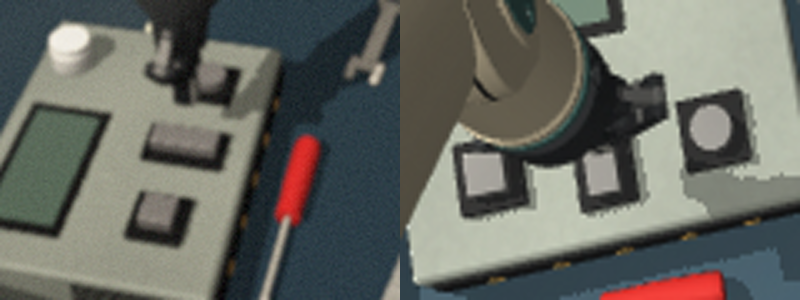

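The square key is up again. The tip, at side crop (185,98), is above the bar key (187,137), with the round key clear. Pressing and holding.

apply_moves:
  series:
    - [[0,0,0.4,0,0,0],[0,0,0.3,0,0,0],[0,0,0.1,0,0,0],[0,0,0.07,0,0,0],[0,0,0,0,0,0]]

```text
clock: 10.38
eef_pos: [488.1, 197.1, 71.9]
tool_rot: [3.141, -0.0, -1.382]
force: [-1.2, -0.6, 3.5]
width: 0.1
```

apply_moves:
  series:
    - [[0,0,0.05,0,0,0],[0,0,0.02,0,0,0],[0,0,0.02,0,0,0],[0,0,0,0,0,0],[0,0,0,0,0,0]]

```text
clock: 11.0
eef_pos: [488.7, 197.3, 68.0]
tool_rot: [-3.141, 0.0, -1.382]
force: [-4.3, -0.6, 9.7]
width: 0.1
```

apply_moves:
  series:
    - [[0,0,0.02,0,0,0],[0,0,0,0,0,0],[0,0,0,0,0,0],[0,0,0,0,0,0],[0,0,0,0,0,0]]

```text
clock: 11.62
eef_pos: [488.7, 197.2, 67.9]
tool_rot: [-3.141, 0.001, -1.382]
force: [-5.2, -1.1, 16.9]
width: 0.4
```

```bash
python3 - <<'E'
from h import *
s=ctrl.read_state();print(s["eef_pos"],s["force"])
cv2.imwrite("pics/c6.png",cv2.resize(viewer.get_image("side"),None,fx=1.5,fy=1.5))
E
```

```text
[488.69353951 197.23070676  67.85786296] [-5.24780134 -1.05427117 16.89661507]
```

View pics/c6.png

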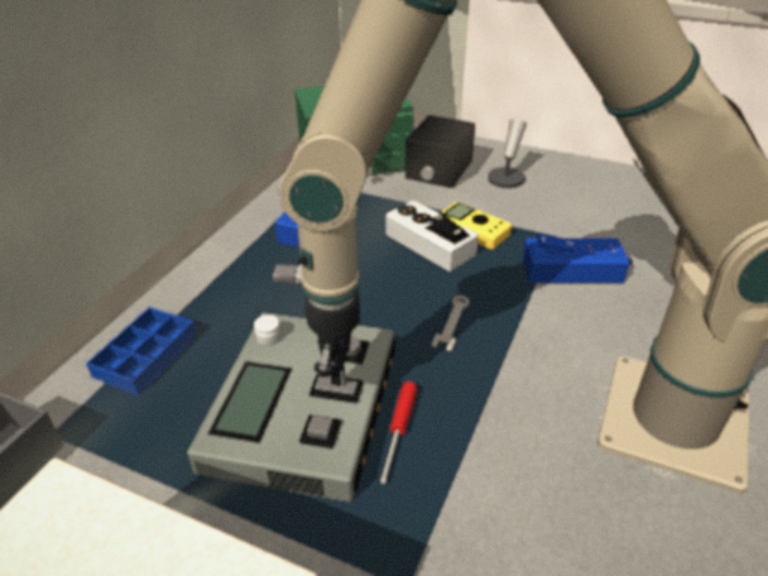

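The fingers are on the bar key (335,383), the square key is up (320,427), and the box and bystanders that show are where they started. Handing in.

```bash
python3 -c "
from cell import ctrl;print(ctrl.finish_job())"
```

```text
the job is handed in; nothing more can be done
None
```

The test sequence is done and handed in at about 12 s of the 38 s allowed; the system gave no verdict.

- **Rocker:** I pressed the bar-mark end of the white outlet box to its stop at about 24 N. The picture afterwards showed that end down and the box not visibly moved. The two blue boxes were look-alikes and I left them alone.
- **Square key:** I pressed it to the bottom (fingertips at 67.7 mm, about 25 N) and let it go. The picture showed it up again.
- **Bar key:** I pressed it about 7 mm down and am still holding it at about 17 N, with the fingertips at 67.9 mm.

In the last picture the square key, outlet box, tin, screwdriver, wrench and multimeter were in place. The arm hid the flux bottle, most of the brush and most of the round key. The arm recorded no unexpected contact while moving, so I don't think any of them was touched. No check failed or disagreed.

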